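# Slide the tasting board out to its line

### The arm

A 6-joint arm with a two-finger parallel gripper is mounted at the origin on a cart in front of the work surface, level with it; the furniture and walls round the work are solid. World frame = base frame: x ahead of the robot, y to its left, z up, the work surface at z = 0. Lengths are in m, angles in rad, forces in N, time in s.
With the tool pointing down it reaches from about 0.275 to 0.875 m from the base axis. Payload 12.5 kg.
Tool frame: the origin (TCP) lies midway between the tips of the shut fingers; the grasp point (between the pads) lies 19 mm behind it; z points along the fingers, y is the direction in which the jaws open and shut (so a half turn about z gives the same grasp; the last joint's range is limited). The gripper opens to 85 mm and grips with 20 to 120 N. Pads are 22 mm wide; open, the fingers measure 114 mm over their backs; the gripper's body (76 mm by 85 mm) begins 54 mm behind the grasp point. The pads swing forward as they close: fully open they stand 13 mm farther back than shut.
Start: joints at [1.138, 0.351, 1.652, -0, 1.139, -0.085], TCP at [0.187, 0.517, 0.199] pointing down, gripper open.
Joint ranges: [-2.75, 2.75], [-0.79, 2.1], [0.01, 2.65], [-1.57, 4.71], [0.07, 3.14], [-2.87, 2.87]. Speed limits (rad/s): [2.22, 2.22, 2.79, 3.14, 3.14, 3.14].

### API

Orientations are given as [roll, pitch, yaw] about the fixed x, y, z axes, in that order (R = Rz(yaw) Ry(pitch) Rx(roll)).
In Python, from plant import get_state, get_image, job_done gives the robot as it stands. The module is installed in compiled form; this text tells all that it offers.
- The arm moves only by the tool servo_tool, never from a script. Its argument "motion" is one flat list of numbers, 5 for each row, row after row: the shift along the world's x, y, z in cm, then the turn about the world's z in degrees, then the finger opening in cm, from 0 to 8.54. In form: [dx, dy, dz, spin, gripper, dx, dy, dz, spin, gripper, ...]. A call has 1 to 8 rows; each row is the pose to reach, as a shift and turn from the pose commanded when the call began; what a row does not reach only later rows make up. A row lasts 1/12 s, in which the tool goes at most 41.7 mm and 7.16 degrees, less where a joint would pass 70% of its speed; a pose out of reach is approached as far as the arm can. A call with a gripper value outside its range is refused whole. The fingers move at their own pace and stop on an object; "newtons" is the grip in N (left out, the last holds). Time passes only in rows, so rows that repeat a pose let the fingers close. It gives the time, the measured TCP pose, the force and the opening at its end, in the units of the state.
- get_state(): the state, without advancing time (a new reading comes with each control period).
- get_image(name): name is "scene" or "top" or "wrist"; returns a dict with "color" (420x560x3 uint8, blue, green, red), "vfov" (degrees; the focal length in pixels is half the picture's height over the tangent of half this angle, whatever the lens; pixels are square), "cx", "cy" (the principal point, pixels), "world_from_camera" (4x4, takes a point from camera to world coordinates). Camera axes: x right, y up, looking along -z (the intrinsics and any distortion apply to the point x, -y, -z); pixel columns grow to the right and rows downward; lengths in m; the calibration is good to about 2 mm. A picture is of the moment at which its call begins. There is no depth.
- job_done(): hands the job in, once; it reports no verdict.
The state is a dict: "time_s": time; "joint_pos": joint angles; "qd": joint speeds; "tau": joint torques, N m; "tool_pos": TCP position; "eef_rot": TCP orientation; "wrist_force": force on the tool from outside, world axes, zero at the start; "ft_torque": the same for the moment, N m; "width": finger opening in m.
Only numpy, scipy, OpenCV 4.12 (cv2) and the standard library are available. Lean on these libraries where they do the work, as an engineer would, in place of code of your own. Each camera call takes 0.05 s, during which the arm holds its last target. There are 200 camera calls.

### The job

Slide the slate tasting board across the marble riser toward the riser's front edge, the one with the brass strip nearest the robot, until the board sticks out over that edge as far as its white line: the line ends right above the edge and parallel to it. Only push or drag the board with the fingertips, never lift or tip it; leave the slice of cheese riding on it untouched, and do not disturb the cheeses standing round the riser.

Things in the scene. Friction and masses are not known exactly. Their poses are not given: they have to be found in the camera images.
- board: dark grey slate board, loose, 160 mm along its x, 130 mm along its y, 10 mm thick, about 0.3 kg, lying flat on the marble riser; too wide and too flat to be grasped. It slides with ordinary dry friction, a newton or two, and stays where it is left. Origin: centre of its underside. Its -x end is the front end, which is to stick out; its straight back edge is at x = +80 mm.
- board_line (a point): middle of the white line, 5 mm wide, inlaid across the top of the slate board parallel to its front end; 35 mm behind the front end (board x = -45 mm, on the top face). Axes as the board's.
- riser: low display riser, fixed in place but found in different positions and turned up to about 15 degrees either way: a white marble slab 260 mm along its x (front to back), 240 mm along its y, 18 mm thick, on two dark wooden runners; its flat top is 50 mm above the deck. Origin: centre of its underside, on the deck. Its -x side is the front, nearest the robot, marked with a thin brass strip on the face under the edge.
- riser_edge (a point): middle of the riser's front top edge, 50 mm above the deck (riser x = -130 mm). Axes as the riser's: the edge runs along y, and -x points out over the edge toward the robot. The line is over the edge when its x in this frame is 0.
- tasting_slice: pale wedge of cheese, 67x77x30 mm, 0.12 kg, lying loose about the middle of the slate board, at least 20 mm from the board's back edge, with its top 40 mm above the marble; it rides along when the board is slid smoothly. Origin: centre of its underside.
- round_cheese: small whole round cheese with a pale rind, 101x97x46 mm, standing left of the riser; loose on the deck. Origin: centre of its underside. Not to be moved.
- brick_cheese: small brick of pale wrapped cheese, 57x92x40 mm; loose on the deck. Origin: centre of its underside. Not to be moved.
- cube_cheese: white block of fresh cheese, 74x82x74 mm, standing right of the riser; loose on the deck. Origin: centre of its underside. Not to be moved.
- pear_cheese: tan pear-shaped smoked cheese, 72 mm across, 87 mm high; loose on the deck. Origin: centre of its underside. Not to be moved.
- block_cheese: plain pale yellow block of cheese, 58x105x52 mm; loose on the deck. Origin: centre of its underside. Not to be moved.

How it is judged:
At the end, for the whole second after the job is handed in: The middle of the board's white line is within 8 mm of the riser's front edge, front to back, and the board is square to that edge within 0.1 rad; the board lies flat and still on the riser with the slice of cheese still lying on it, within 50 mm of the board's middle lengthways and sideways (x of board_line in the frame of riser_edge between -0.008 and 0.008 m and angle between the x axis of board and the x axis of riser, either way round below 0.1 rad and z of board in the frame of riser between 0.046 and 0.055 m and angle between board's own z axis and vertical below 0.04 rad and linear speed of each of board, tasting_slice below 0.01 m/s and x of tasting_slice in the frame of board between -0.05 and 0.05 m and y of tasting_slice in the frame of board between -0.05 and 0.05 m and z of tasting_slice in the frame of board between 0.005 and 0.016 m); the robot touches nothing.
It fails at once if the slate board is lifted or tipped instead of slid (z of board in the frame of riser above 0.06 m or angle between board's own z axis and vertical above 0.15 rad).
It fails at once if the slate board is pushed off the riser (height (world z) of board below 0.035 m).
It fails at once if the slice of cheese on the board is touched by the robot (contact force between tasting_slice and the arm above 0.5 N or contact force between tasting_slice and the fingers above 0.5 N).
It fails at once if one of the cheeses round the riser is moved by more than 20 mm (distance of any of round_cheese, brick_cheese, cube_cheese, pear_cheese, block_cheese from where it was at the start of the episode above 0.02 m).
It also fails if it takes over 32 s, if anything falls off the work surface, if the arm or the gripper's body presses on something with over 40 N, if the wrist force passes 120 N, or if a joint passes its speed limit or range.

## Working session

There is one attempt and no reset: what is moved stays moved. The work goes in short steps, Python scripts to look and compute and a tool call to move; the robot and the scene stay as the last step left them, time stands still between calls to the robot, and variables do not carry over. Pictures are saved under pics/ and viewed, about 8 in all and at most 12, crops included, and the job is handed in when it is done.

Besides the shell and the picture viewer there is one more tool, called after ">>>" by a JSON object that holds its "method" and its "body". servo_tool: Moves the arm, as the interface text tells. Its arguments: {"type":"object","properties":{"motion":{"type":"array"},"newtons":{"type":"number"}},"required":["motion"]}

```bash
mkdir -p pics; cat > h.py <<'E'
import numpy as np, cv2
from plant import get_state, get_image, job_done
def ray(im,u,v):
    f=im["color"].shape[0]/2/np.tan(np.radians(im["vfov"])/2)
    T=np.array(im["world_from_camera"]); d=T[:3,:3]@np.array([(u-im["cx"])/f,-(v-im["cy"])/f,-1]); return T[:3,3],d
def at(im,u,v,z):
    o,d=ray(im,u,v); return o+d*(z-o[2])/d[2]
def proj(im,p):
    f=im["color"].shape[0]/2/np.tan(np.radians(im["vfov"])/2)
    T=np.array(im["world_from_camera"]); c=T[:3,:3].T@(np.array(p)-T[:3,3]); return im["cx"]+f*c[0]/-c[2], im["cy"]-f*c[1]/-c[2]
E
python3 - <<'E'
from h import *
import pickle
s=get_state();print(s)
for n in("top","scene"):
    im=get_image(n);cv2.imwrite(f"pics/{n}0.png",cv2.resize(im["color"],(800,600),interpolation=cv2.INTER_CUBIC));pickle.dump(im,open(n+"0.pkl","wb"))
    print(n,{k:v for k,v in im.items() if k!="color"})
E
```

```text
{'time_s': 0.0, 'joint_pos': array([ 1.13837213e+00,  3.51233571e-01,  1.65245163e+00,  2.71327000e-05,
        1.13911712e+00, -8.45918448e-02]), 'qd': array([-9.09593353e-04,  2.07947653e-03,  1.68520450e-03,  1.11684420e-05,
        1.01918940e-03, -1.83604778e-03]), 'tau': array([ 7.96786444e-04, -5.06105304e+01, -2.91420579e+01, -7.40665223e-05,
        4.26865314e-03,  1.06877476e-05]), 'tool_pos': array([0.18727585, 0.51672344, 0.19894945]), 'eef_rot': array([-3.14038939e+00, -1.26747859e-04,  2.79374885e+00]), 'wrist_force': array([ 0.41964067,  0.17563921, -0.49156987]), 'ft_torque': array([0.05155164, 0.00041129, 0.00917211]), 'width': 0.08511708363202798}
top {'vfov': 45.16726443709194, 'cx': 277.50713832920445, 'cy': 211.37572542872357, 'world_from_camera': array([[-0.00869438,  0.98846647, -0.15119011,  0.33407632],
       [-0.99991736, -0.00716222,  0.01067564, -0.01107584],
       [ 0.00946966,  0.15127043,  0.98844706,  1.51639701],
       [ 0.        ,  0.        ,  0.        ,  1.        ]])}
scene {'vfov': 54.22018904978176, 'cx': 278.14057777252026, 'cy': 210.06583721935746, 'world_from_camera': array([[-0.58836432, -0.70231811,  0.40072023,  0.91362178],
       [ 0.8085164 , -0.51793407,  0.2793663 ,  0.23097418],
       [ 0.01134265,  0.48835804,  0.87256964,  0.87774564],
       [ 0.        ,  0.        ,  0.        ,  1.        ]])}
```

View pics/top0.png

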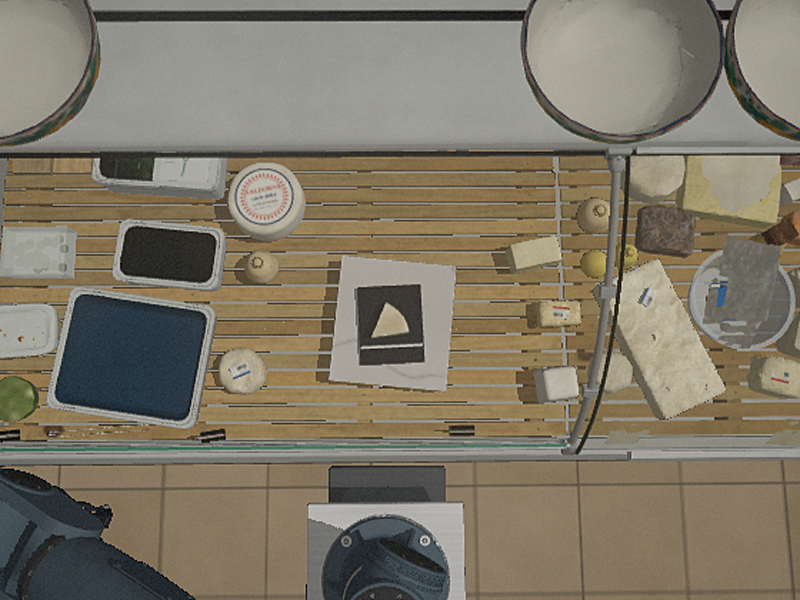

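View pics/scene0.png

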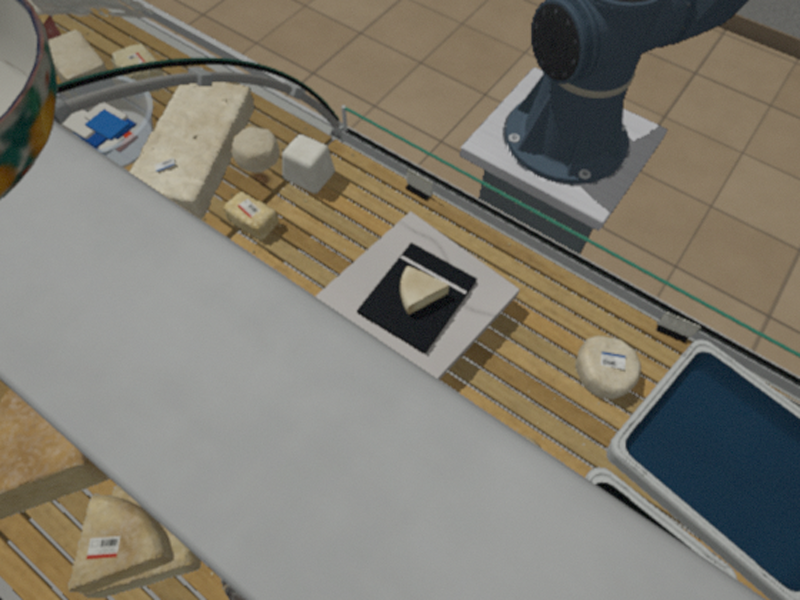

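The top view shows the riser (corners about (342,257), (455,266), (446,390), (330,380)) with the board and its line near (390,347). The scene view shows a grey shelf behind the riser and a green-edged glass at the front. Next I enlarge both.

```bash
python3 - <<'E'
from h import *
import pickle
a=pickle.load(open("top0.pkl","rb"));b=pickle.load(open("scene0.pkl","rb"))
cv2.imwrite("pics/c1.png",cv2.resize(a["color"][175:278,222:326],None,fx=5.7,fy=5.7,interpolation=cv2.INTER_CUBIC))
# glass green line / shelf: heights by intersection of planes
def plane(im,p,q):
    o,d1=ray(im,*p);_,d2=ray(im,*q);n=np.cross(d1,d2);return n/np.linalg.norm(n),o
k=.7
for name,pt,ps in(("green",((20,450),(540,438)),((360,110),(790,345))),("shelf",((10,156),(500,154)),((110,155),(440,376)))):
    n1,o1=plane(a,*[(x*k,y*k) for x,y in pt]);n2,o2=plane(b,*[(x*k,y*k) for x,y in ps])
    dirn=np.cross(n1,n2);dirn/=np.linalg.norm(dirn)
    p=np.linalg.solve(np.array([n1,n2,[0,1,0]]),[n1@o1,n2@o2,0]);print(name,dirn,p)
E
```

```text
green [ 0.01454776 -0.999603    0.02412901] [0.2786977  0.         0.10784397]
shelf [-8.93558537e-04 -9.99999594e-01 -1.17449943e-04] [0.7398026  0.         0.41714081]
```

View pics/c1.png

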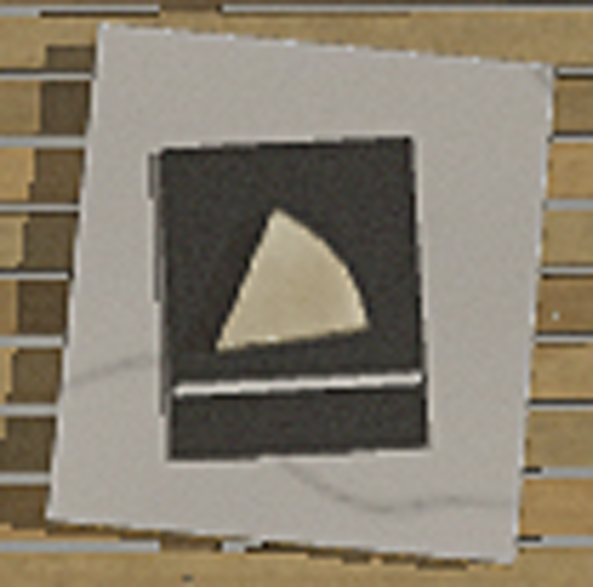

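```bash
cat >> h.py <<'E'
def ang(v): return np.degrees(np.arctan2(v[1],v[0]))
E
python3 - <<'E'
from h import *
import pickle
a=pickle.load(open("top0.pkl","rb"))
g=lambda u,v,z:at(a,222+u/5.7-.4,175+v/5.7-.4,z)[:2]
R=[g(*p,.05) for p in((101,24),(553,67),(514,562),(48,518))]
B=[g(*p,.06) for p in((160,150),(413,138),(428,447),(168,460))]
L=[g(*p,.06) for p in((175,390),(420,378))]
S=[g(*p,.09) for p in((276,208),(370,325),(217,351))]
for n,P in(("R",R),("B",B)):
    print(n,np.round(P,4).tolist(),"c",np.mean(P,0),"sides",[round(np.linalg.norm(P[i]-P[(i+1)%4]),4) for i in range(4)],"xdir",ang(P[0]-P[3]),ang(P[1]-P[2]),"ydir-90",ang(P[0]-P[1])-90,ang(P[3]-P[2])-90)
print("L",L,np.mean(L,0),ang(L[0]-L[1])-90);print("S",S)
rx=np.radians(np.mean([ang(R[0]-R[3]),ang(R[1]-R[2]),ang(R[0]-R[1])-90,ang(R[3]-R[2])-90]))
e=np.mean(R,0)-.13*np.array([np.cos(rx),np.sin(rx)])
d=np.mean(L,0)-e;print("riser yaw",np.degrees(rx),"edge",e,"line in edge",d@[np.cos(rx),np.sin(rx)],d@[-np.sin(rx),np.cos(rx)])
E
```

```text
R [[0.6569, 0.0855], [0.6325, -0.1494], [0.3772, -0.1242], [0.4013, 0.1116]] c [ 0.51695718 -0.01913198] sides [np.float64(0.2361), np.float64(0.2566), np.float64(0.2371), np.float64(0.2569)] xdir -5.838765618459444 -5.622011350715128 ydir-90 -5.92941874545302 -5.840076788455164
B [[0.5884, 0.0544], [0.5937, -0.0756], [0.435, -0.081], [0.4295, 0.0504]] c [ 0.51165214 -0.01297433] sides [np.float64(0.1301), np.float64(0.1588), np.float64(0.1316), np.float64(0.159)] xdir 1.4350800750334938 1.956153015857934 ydir-90 2.354451447390332 2.397194924096084
L [array([0.46488132, 0.04682225]), array([ 0.47000954, -0.07748943])] [ 0.46744543 -0.01533359] 2.362276432969992
S [array([ 0.55323158, -0.00509322]), array([ 0.49389049, -0.05156145]), array([0.48146603, 0.02472117])]
riser yaw -5.80756812577069 edge [ 0.38762442 -0.00597758] line in edge 0.08035803038285003 -0.00123108185404347
```

>>> {"method": "servo_tool", "body": {"motion": [1.5,-2,0,1,8,4,-5,0,3,8,7,-8,0,5,8,10,-11.5,0,7,8,13,-15,0,9,8,16,-18.5,0,11,8,19,-22,0,13,8,22,-25.5,0,15,8]}}

```text
time_s: 0.77
tool_pos: [0.3933, 0.2776, 0.1994]
eef_rot: [-3.141, -0.0, 3.057]
wrist_force: [1.1, 0.1, 0.5]
width: 0.08
```

>>> {"method": "servo_tool", "body": {"motion": [3,-4,0,1,8,6,-8,0,2,8,9,-12,0,3,8,12,-16,0,4,8,15,-20,0,5,8,18,-23.5,0,6,8,20,-26,0,7,8,21,-27.2,0,7,8]}}

```text
time_s: 1.43
tool_pos: [0.5968, 0.0135, 0.1992]
eef_rot: [3.142, -0.0, -3.105]
wrist_force: [0.5, 0.8, 0.0]
width: 0.0802
```

>>> {"method": "servo_tool", "body": {"motion": [0,0,-1,0,8,0,0,-2.5,0,8,0,0,-4,0,8,0,0,-5.5,0,8,0,0,-7,0,8,0,0,-8,0,8,0,0,-8,0,8,0,0,-8,0,8]}}

```text
time_s: 2.1
tool_pos: [0.5958, 0.0155, 0.1194]
eef_rot: [3.142, -0.001, -3.105]
wrist_force: [0.8, -0.2, -0.0]
width: 0.0803
```

```bash
python3 - <<'E'
from h import *
import pickle
s=get_state();print(s["time_s"],s["tool_pos"],np.degrees(s["eef_rot"]),s["wrist_force"],s["width"],s["joint_pos"])
o=[]
for n in("wrist","top"):
    im=get_image(n);pickle.dump(im,open(n+"1.pkl","wb"));o.append(im["color"])
cv2.imwrite("pics/w1.png",np.vstack([cv2.resize(o[0],(400,300)),cv2.resize(o[1][150:285,180:360],(400,300),interpolation=cv2.INTER_CUBIC)]))
E
```

```text
2.1 [0.59583813 0.01554455 0.1193742 ] [ 1.79995929e+02 -4.67249202e-02 -1.77928442e+02] [ 0.77227951 -0.21854765 -0.01127298] 0.08028600671492876 [-5.20109918e-02  5.23085365e-01  1.60122422e+00 -1.21317345e-06
  1.01810166e+00 -1.65896216e+00]
```

View pics/w1.png

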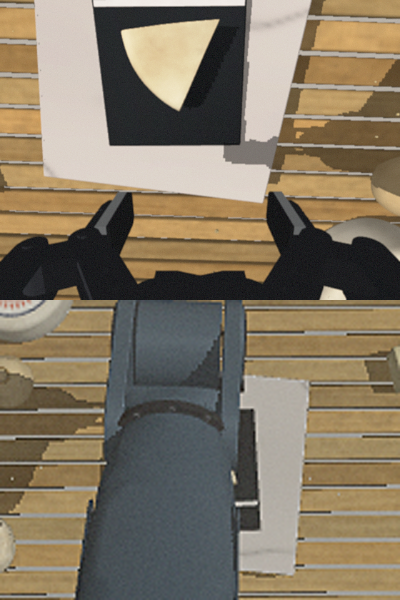

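The wrist view shows the board's back corners at about (109,145) and (240,142), with the open fingers behind them. The servo stopped short of my target because of the speed limits. I'll check the board's pose from the wrist camera.

```bash
python3 - <<'E'
from h import *
import pickle
a=pickle.load(open("wrist1.pkl","rb"))
print(a["vfov"],np.round(a["world_from_camera"],3).tolist())
B=[at(a,u*1.4,v*1.4,.06)[:2] for u,v in((240,142),(109,145))]
print(B,np.mean(B,0),ang(B[0]-B[1]))
print("riser back",[at(a,u*1.4,v*1.4,.05)[:2] for u,v in((43,175),(263,201))])
E
```

```text
62.3126143713618 [[-0.036, -0.954, -0.298, 0.52], [0.999, -0.034, -0.011, 0.012], [0.0, -0.298, 0.955, 0.294], [0.0, 0.0, 0.0, 1.0]]
[array([0.58495324, 0.05388424]), array([ 0.59265722, -0.07472369])] [ 0.58880523 -0.01041973] 93.4280843972008
riser back [array([ 0.6317589 , -0.15118358]), array([0.65431234, 0.0867508 ])]
```

>>> {"method": "servo_tool", "body": {"motion": [1,-1,0,0,8,2,-2.2,0,0,8,2.4,-2.7,-1,0,8,2.4,-2.7,-3,0,8,2.4,-2.7,-5,0,8,2.4,-2.7,-6.5,0,8,2.4,-2.7,-7,0,8,2.4,-2.7,-7,0,8]}}

```text
time_s: 2.87
tool_pos: [0.6192, -0.0114, 0.0483]
eef_rot: [3.141, -0.002, -3.105]
wrist_force: [-1.5, -0.2, -0.1]
width: 0.08
```

>>> {"method": "servo_tool", "body": {"motion": [0,0,-0.1,0,8,0,0,-0.3,0,8,0,0,-0.4,0,8,0,0,-0.4,0,8]}}

```text
time_s: 3.2
tool_pos: [0.6202, -0.0115, 0.046]
eef_rot: [-3.141, 0.001, -3.105]
wrist_force: [0.7, -0.0, 0.5]
width: 0.0801
```

>>> {"method": "servo_tool", "body": {"motion": [0,0,-0.2,0,8,0,0,-0.3,0,8,0,0,-0.3,0,8]}}

```text
time_s: 3.45
tool_pos: [0.6199, -0.0115, 0.0424]
eef_rot: [3.142, -0.0, -3.105]
wrist_force: [-0.4, -0.8, -0.1]
width: 0.08
```

>>> {"method": "servo_tool", "body": {"motion": [0,0,-0.1,0,8,0,0,-0.2,0,8,0,0,-0.2,0,8]}}

```text
time_s: 3.7
tool_pos: [0.6199, -0.0115, 0.0403]
eef_rot: [3.142, -0.0, -3.105]
wrist_force: [0.7, 0.3, -0.1]
width: 0.0796
```

```bash
python3 - <<'E'
from h import *
import pickle
s=get_state();print(s["time_s"],s["tool_pos"],s["wrist_force"])
im=get_image("wrist");pickle.dump(im,open("wrist2.pkl","wb"))
cv2.imwrite("pics/w2.png",cv2.resize(im["color"],(800,600),interpolation=cv2.INTER_CUBIC))
E
```

```text
3.7 [ 0.61990206 -0.01149414  0.04027077] [ 0.65867149  0.2897933  -0.07427261]
```

View pics/w2.png

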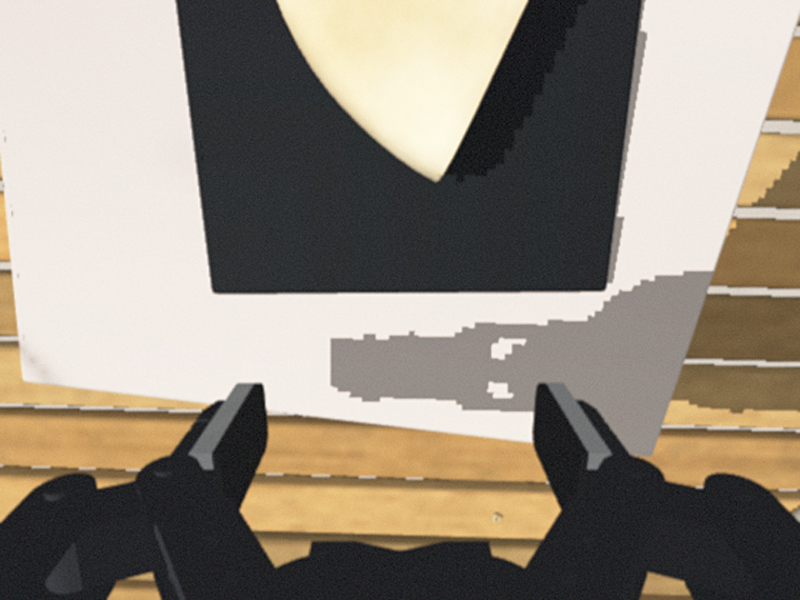

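The board's back edge is straight ahead of both fingers (corners at (213,292) and (605,290)), and the slice tip at (438,181) is well clear. I'll probe down a little more.

>>> {"method": "servo_tool", "body": {"motion": [0,0,-0.1,0,8,0,0,-0.1,0,8]}}

```text
time_s: 3.92
tool_pos: [0.6199, -0.0115, 0.0393]
eef_rot: [-3.142, -0.0, -3.105]
wrist_force: [0.0, -0.4, 0.2]
width: 0.0798
```

```bash
python3 - <<'E'
from h import *
import pickle
a=pickle.load(open("wrist2.pkl","rb"))
for x in(.609,.631):
  for z in(.045,.05,.055,.06,.065):
    print(x,z,[np.round(np.array(proj(a,(x,-.0115+sy*.04-(x-.62)*-.035,z)))*10/7) for sy in(-1,1)])
E
```

```text
0.609 0.045 [array([292., 324.]), array([511., 332.])]
0.609 0.05 [array([289., 329.]), array([514., 337.])]
0.609 0.055 [array([286., 335.]), array([517., 342.])]
0.609 0.06 [array([283., 340.]), array([520., 348.])]
0.609 0.065 [array([280., 346.]), array([524., 354.])]
0.631 0.045 [array([296., 379.]), array([507., 386.])]
0.631 0.05 [array([293., 385.]), array([509., 392.])]
0.631 0.055 [array([290., 392.]), array([512., 399.])]
0.631 0.06 [array([287., 399.]), array([515., 406.])]
0.631 0.065 [array([284., 406.]), array([519., 413.])]
```

```bash
python3 - <<'E'
from h import *
import pickle
im=get_image("scene");pickle.dump(im,open("scene2.pkl","wb"))
c=im["color"][145:270,220:370];cv2.imwrite("pics/s2.png",cv2.resize(c,(720,600),interpolation=cv2.INTER_CUBIC))
for p in [(.62,-.0115+.04,.05),(.62,-.0115-.04,.05),(.62,.0285,.08),(.62,-.0515,.08)]:
    u,v=proj(im,p);print(p,(u-220)*4.8,(v-145)*4.8)
E
```

```text
(0.62, 0.0285, 0.05) 278.3369428808428 516.9045921545832
(0.62, -0.051500000000000004, 0.05) 139.7515785469027 423.13928588675077
(0.62, 0.0285, 0.08) 279.0845801410005 489.91312498446405
(0.62, -0.0515, 0.08) 136.41651906417852 394.07395304532
```

View pics/s2.png

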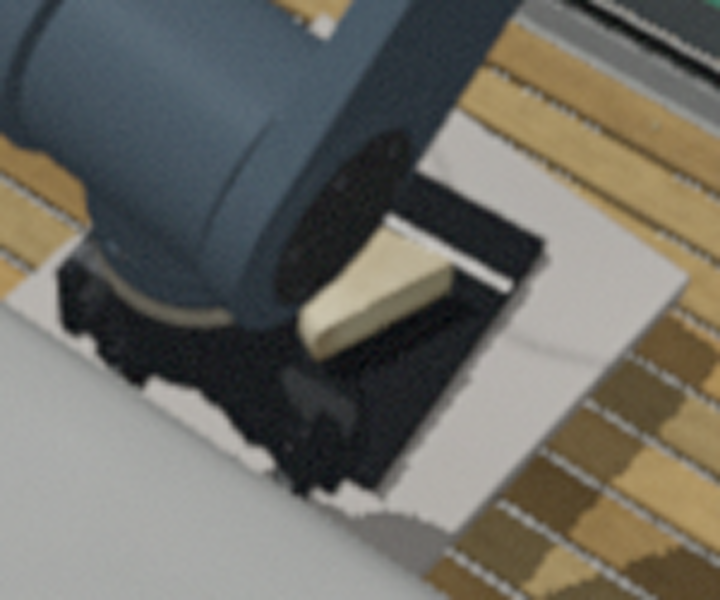

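The shelf hides the fingertips here, so the view doesn't settle their height. I'll find it by gentle touch on the marble.

>>> {"method": "servo_tool", "body": {"motion": [0,0,-0.1,0,8,0,0,-0.2,0,8,0,0,-0.2,0,8]}}

```text
time_s: 4.22
tool_pos: [0.6199, -0.0115, 0.0373]
eef_rot: [3.142, -0.0, -3.105]
wrist_force: [-0.3, -0.3, -0.1]
width: 0.0802
```

>>> {"method": "servo_tool", "body": {"motion": [0,0,-0.1,0,8,0,0,-0.2,0,8,0,0,-0.2,0,8]}}

```text
time_s: 4.47
tool_pos: [0.6199, -0.0115, 0.0352]
eef_rot: [3.142, -0.0, -3.105]
wrist_force: [-0.4, 0.3, -0.1]
width: 0.0802
```

>>> {"method": "servo_tool", "body": {"motion": [0,0,-0.1,0,8,0,0,-0.2,0,8,0,0,-0.2,0,8]}}

```text
time_s: 4.72
tool_pos: [0.6199, -0.0115, 0.0333]
eef_rot: [3.142, -0.0, -3.105]
wrist_force: [0.3, 0.8, -0.1]
width: 0.0801
```

>>> {"method": "servo_tool", "body": {"motion": [0,0,-0.1,0,8,0,0,-0.2,0,8,0,0,-0.2,0,8]}}

```text
time_s: 4.97
tool_pos: [0.6199, -0.0115, 0.0313]
eef_rot: [3.142, -0.0, -3.105]
wrist_force: [-0.2, -0.1, 1.0]
width: 0.0797
```

```bash
python3 - <<'E'
from h import *
import pickle
s=get_state();print(s["time_s"],s["tool_pos"],s["wrist_force"],s["joint_pos"])
im=get_image("wrist");pickle.dump(im,open("wrist3.pkl","wb"));print(np.round(im["world_from_camera"],3).tolist(),im["cy"])
cv2.imwrite("pics/w3.png",cv2.resize(im["color"],(800,600),interpolation=cv2.INTER_CUBIC))
E
```

```text
4.9667 [ 0.61985942 -0.01148882  0.03127026] [-0.21284639 -0.05977146  1.00966111] [-9.36036745e-02  6.79606684e-01  1.58021410e+00 -9.15938301e-06
  8.82071254e-01 -1.70057027e+00]
[[-0.036, -0.954, -0.298, 0.544], [0.999, -0.034, -0.011, -0.015], [0.0, -0.298, 0.954, 0.206], [0.0, 0.0, 0.0, 1.0]] 208.00334374665715
```

View pics/w3.png

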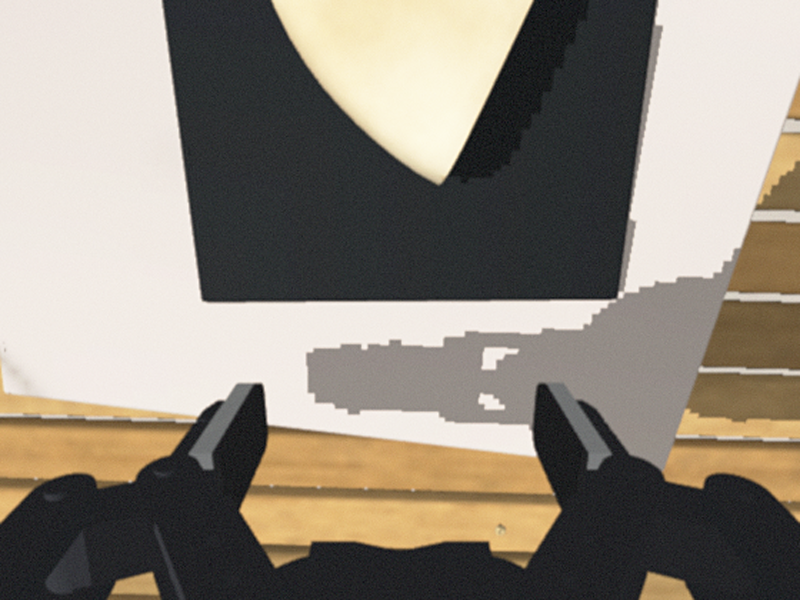

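>>> {"method": "servo_tool", "body": {"motion": [0,0,0.8,0,8,0,0,1.6,0,8,0,0,2,0,6,0,0,2,0,5,0,0,2,0,5,0,0,2,0,5,0,0,2,0,5]}}

```text
time_s: 5.6
tool_pos: [0.6198, -0.0115, 0.0512]
eef_rot: [3.142, -0.0, -3.105]
wrist_force: [-0.3, 0.3, 0.2]
width: 0.0502
```

```bash
python3 - <<'E'
from h import *
import pickle
s=get_state();print(s["time_s"],s["tool_pos"],s["wrist_force"],s["width"])
im=get_image("wrist");pickle.dump(im,open("wrist4.pkl","wb"));print(np.round(im["world_from_camera"],3).tolist())
cv2.imwrite("pics/w4.png",cv2.resize(im["color"],(800,600),interpolation=cv2.INTER_CUBIC))
E
```

```text
5.6 [ 0.61978555 -0.01146466  0.05123552] [-0.31192847  0.27132368  0.22256277] 0.05022853763631468
[[-0.036, -0.954, -0.298, 0.544], [0.999, -0.034, -0.011, -0.015], [0.0, -0.298, 0.955, 0.226], [0.0, 0.0, 0.0, 1.0]]
```

View pics/w4.png

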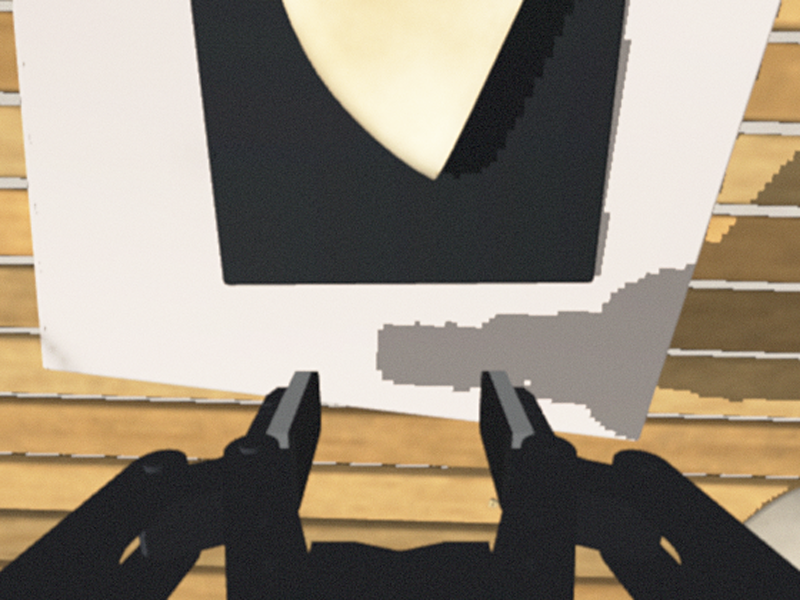

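In this view (pads' corners at (317,372) and (483,372), 50 mm apart) the tips work out near z = 0.09. That is higher than the stated geometry gives, so I'll keep probing by touch.

>>> {"method": "servo_tool", "body": {"motion": [0,0,-0.8,0,5,0,0,-1.5,0,5,0,0,-1.8,0,5,0,0,-2,0,5,0,0,-2,0,5]}}

```text
time_s: 6.07
tool_pos: [0.6196, -0.0115, 0.0307]
eef_rot: [3.141, -0.001, -3.105]
wrist_force: [0.1, -0.1, -0.3]
width: 0.05
```

>>> {"method": "servo_tool", "body": {"motion": [0,0,-0.1,0,5,0,0,-0.2,0,5,0,0,-0.3,0,5,0,0,-0.3,0,5]}}

```text
time_s: 6.4
tool_pos: [0.62, -0.0115, 0.0284]
eef_rot: [-3.142, 0.0, -3.105]
wrist_force: [0.5, 0.3, 0.5]
width: 0.0498
```

>>> {"method": "servo_tool", "body": {"motion": [0,0,-0.1,0,5,0,0,-0.2,0,5,0,0,-0.3,0,5,0,0,-0.3,0,5]}}

```text
time_s: 6.73
tool_pos: [0.6199, -0.0115, 0.0253]
eef_rot: [3.142, -0.0, -3.105]
wrist_force: [-0.5, -0.2, -1.2]
width: 0.0495
```

```bash
python3 - <<'E'
from h import *
import pickle
s=get_state();print(s["time_s"],s["tool_pos"],s["wrist_force"],s["width"])
im=get_image("wrist");pickle.dump(im,open("wrist5.pkl","wb"));print(np.round(im["world_from_camera"],3).tolist())
cv2.imwrite("pics/w5.png",cv2.resize(im["color"],(800,600),interpolation=cv2.INTER_CUBIC))
E
```

```text
6.7333 [ 0.61987544 -0.01149763  0.02527969] [-0.4586062  -0.19904107 -1.24315512] 0.0495367051953117
[[-0.036, -0.954, -0.298, 0.544], [0.999, -0.034, -0.011, -0.015], [0.0, -0.298, 0.954, 0.2], [0.0, 0.0, 0.0, 1.0]]
```

>>> {"method": "servo_tool", "body": {"motion": [0,0,-0.1,0,5,0,0,-0.2,0,5,0,0,-0.3,0,5,0,0,-0.4,0,5,0,0,-0.4,0,5]}}

```text
time_s: 7.2
tool_pos: [0.6199, -0.0115, 0.0212]
eef_rot: [3.142, -0.0, -3.105]
wrist_force: [0.6, -0.4, 0.4]
width: 0.0498
```

>>> {"method": "servo_tool", "body": {"motion": [0,0,-0.1,0,5,0,0,-0.2,0,5,0,0,-0.3,0,5,0,0,-0.3,0,5]}}

```text
time_s: 7.53
tool_pos: [0.6199, -0.0115, 0.0182]
eef_rot: [3.142, -0.0, -3.105]
wrist_force: [-0.6, 0.7, 0.4]
width: 0.0501
```

```bash
python3 - <<'E'
from h import *
import pickle
s=get_state();print(s["time_s"],s["tool_pos"],s["wrist_force"],s["width"])
im=get_image("wrist");pickle.dump(im,open("wrist6.pkl","wb"));print(np.round(im["world_from_camera"],3).tolist())
cv2.imwrite("pics/w6.png",cv2.resize(im["color"],(800,600),interpolation=cv2.INTER_CUBIC))
E
```

```text
7.5333 [ 0.61989343 -0.01149323  0.01824989] [-0.58462319  0.71652189  0.40016344] 0.050124214582303005
[[-0.036, -0.954, -0.298, 0.544], [0.999, -0.034, -0.011, -0.015], [0.0, -0.298, 0.954, 0.193], [0.0, 0.0, 0.0, 1.0]]
```

View pics/w6.png

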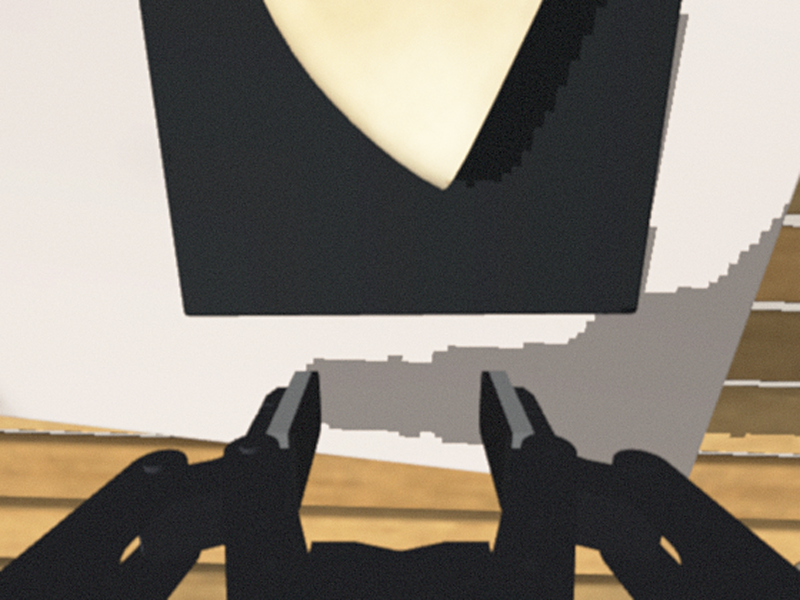

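Tips are now about 6–8 mm above the marble, going by the gap between the shadow end (310,360) and the finger. I'll lower a little more and then approach the back edge.

>>> {"method": "servo_tool", "body": {"motion": [0,0,-0.2,0,5,0,0,-0.35,0,5,-0.3,0,-0.35,0,5,-0.7,0,-0.35,0,5,-1.1,0,-0.35,0,5,-1.4,0,-0.35,0,5,-1.4,0,-0.35,0,5]}}

```text
time_s: 8.17
tool_pos: [0.6055, -0.0115, 0.0152]
eef_rot: [-3.142, -0.0, -3.105]
wrist_force: [-0.9, -0.6, 6.4]
width: 0.0499
```

>>> {"method": "servo_tool", "body": {"motion": [-0.1,0,0,0,5,-0.25,0,0,0,5,-0.4,0,0,0,5,-0.55,0,0,0,5,-0.7,0,0,0,5,-0.85,0,0,0,5,-1,0,0,0,5,-1,0,0,0,5]}}

```text
time_s: 8.83
tool_pos: [0.5962, -0.0115, 0.0152]
eef_rot: [-3.141, 0.001, -3.105]
wrist_force: [4.0, -1.3, 6.3]
width: 0.0499
```

```bash
python3 - <<'E'
from h import *
import pickle
s=get_state();print(s["time_s"],s["tool_pos"],s["wrist_force"],s["width"])
im=get_image("wrist");pickle.dump(im,open("wrist7.pkl","wb"));print(np.round(im["world_from_camera"],3).tolist())
cv2.imwrite("pics/w7.png",cv2.resize(im["color"],(800,600),interpolation=cv2.INTER_CUBIC))
E
```

```text
8.8333 [ 0.59622651 -0.01153425  0.01523827] [ 4.02429002 -1.26351058  6.28083183] 0.04987273339924579
[[-0.036, -0.953, -0.299, 0.52], [0.999, -0.034, -0.011, -0.015], [0.0, -0.299, 0.954, 0.19], [0.0, 0.0, 0.0, 1.0]]
```

View pics/w7.png

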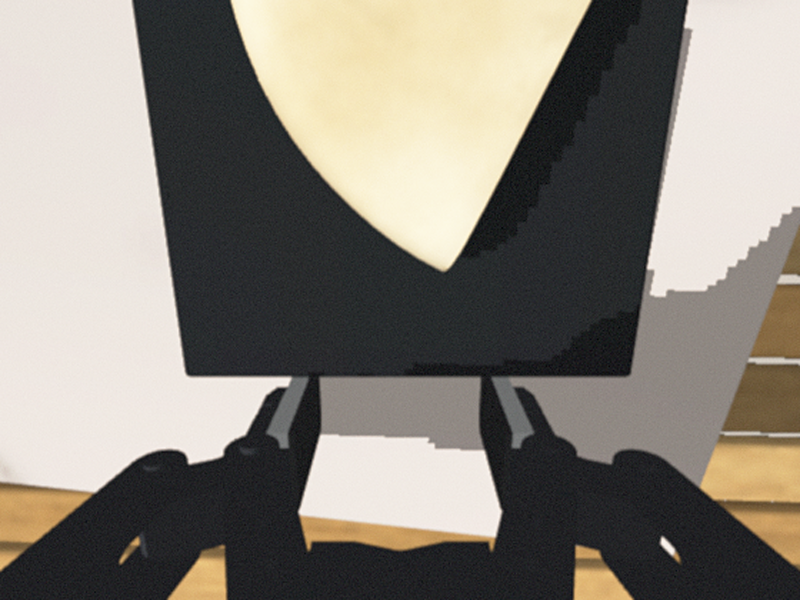

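The fingers touch the back edge squarely, with the tips hidden just below the board's top at (310,376) and (487,376). They were resting on the marble at 6 N, so I lift 2.5 mm and then push while turning gradually.

>>> {"method": "servo_tool", "body": {"motion": [0,0,0.25,0,5,-0.15,0,0.25,-0.2,5,-0.35,0,0.25,-0.5,5,-0.6,-0.1,0.25,-0.8,5,-0.85,-0.1,0.25,-1.2,5,-1.1,-0.1,0.25,-1.6,5,-1.35,-0.1,0.25,-2,5,-1.6,-0.2,0.25,-2.4,5]}}

```text
time_s: 9.55
tool_pos: [0.5794, -0.0134, 0.0173]
eef_rot: [3.141, -0.001, 3.135]
wrist_force: [1.0, 0.9, -0.6]
width: 0.05
```

>>> {"method": "servo_tool", "body": {"motion": [-0.25,0,0,-0.4,5,-0.5,0,0,-0.8,5,-0.75,-0.1,0,-1.2,5,-1,-0.1,0,-1.6,5,-1.25,-0.1,0,-2,5,-1.5,-0.1,0,-2.4,5,-1.75,-0.2,0,-2.8,5,-2,-0.2,0,-3.2,5]}}

```text
time_s: 10.22
tool_pos: [0.5598, -0.0156, 0.0175]
eef_rot: [-3.142, 0.0, 3.079]
wrist_force: [1.8, -0.0, -0.8]
width: 0.0501
```

>>> {"method": "servo_tool", "body": {"motion": [-0.25,0,0,-0.4,5,-0.5,0,0,-0.8,5,-0.75,-0.1,0,-1.2,5,-1,-0.1,0,-1.6,5,-1.25,-0.1,0,-2,5,-1.5,-0.1,0,-2.3,5,-1.7,-0.2,0,-2.3,5,-1.7,-0.2,0,-2.3,5]}}

```text
time_s: 10.88
tool_pos: [0.5425, -0.0175, 0.0175]
eef_rot: [3.142, -0.0, 3.04]
wrist_force: [-0.8, 0.1, 0.7]
width: 0.0504
```

```bash
python3 - <<'E'
from h import *
import pickle
s=get_state();print(s["time_s"],s["tool_pos"],np.degrees(s["eef_rot"]),s["wrist_force"])
o=[]
for n in("wrist","scene"):
    im=get_image(n);pickle.dump(im,open(n+"8.pkl","wb"));o.append(im["color"])
c=o[1][115:250,250:380]
cv2.imwrite("pics/w8.png",np.hstack([cv2.resize(o[0],(360,270)).repeat(1,0)[:270] if 0 else np.vstack([cv2.resize(o[0],(320,240)),np.zeros((260,320,3),np.uint8)]),cv2.resize(c,(480,500),interpolation=cv2.INTER_CUBIC)]))
E
```

```text
10.8833 [ 0.54252583 -0.01754085  0.01751436] [ 1.79996459e+02 -2.57093706e-02  1.74166416e+02] [-0.84603313  0.14124648  0.65652   ]
```

View pics/w8.png

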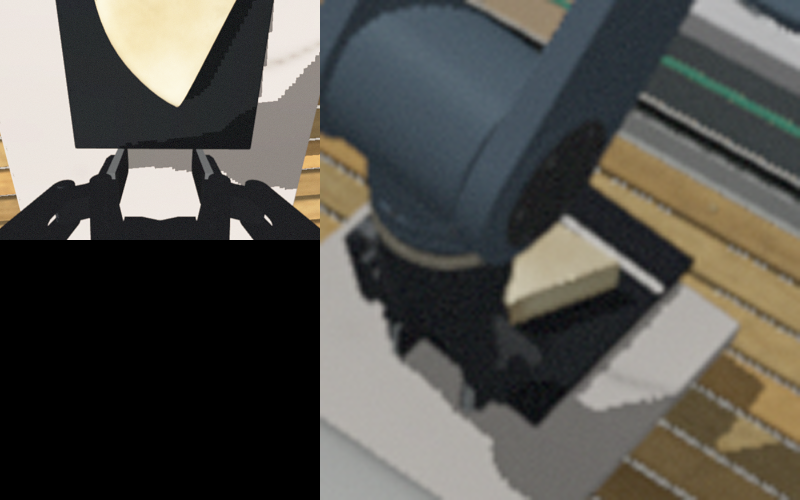

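The wrist view shows the board square to the fingers (back corners at (75,148) and (251,148)) and the slice undisturbed. The scene view shows the line parallel to the riser edge and still behind it. Now I compute the distance left.

```bash
python3 - <<'E'
from h import *
import pickle
a=pickle.load(open("wrist8.pkl","rb"));b=pickle.load(open("scene8.pkl","rb"))
r=np.radians(-5.81);X=np.array([np.cos(r),np.sin(r)]);Y=np.array([-X[1],X[0]]);e=np.array([.3876,-.0060])
f=lambda p:np.round([(p[:2]-e)@X,(p[:2]-e)@Y],4)
k=1.75
B=[at(a,u*k,v*k,.06) for u,v in((75,148.5),(251,148.5))];print("wrist back",[f(p) for p in B],ang((B[1]-B[0])[:2])-90)
g=lambda u,v,z:at(b,250+(u-320)*130/480,115+v*135/500,z)
print("line end",f(g(661,291,.06)),"front-left board corner",f(g(693,262,.06)),"riser front-left corner",f(g(740,325,.05)), "line mid pt",f(g(566,220,.06)))
E
```

```text
wrist back [array([ 0.1435, -0.0586]), array([0.1436, 0.0703])] -5.845580102986531
line end [0.0182 0.0724] front-left board corner [-0.013   0.0743] riser front-left corner [-0.0014  0.1223] line mid pt [ 0.0168 -0.0065]
```

>>> {"method": "servo_tool", "body": {"motion": [-0.15,0,0,0,5,-0.4,0,0,0,5,-0.7,0.1,0,0,5,-1,0.1,0,0,5,-1.3,0.1,0,0,5,-1.55,0.2,0,0,5,-1.75,0.2,0,0,5,-1.87,0.2,0,0,5]}}

```text
time_s: 11.65
tool_pos: [0.524, -0.0154, 0.0175]
eef_rot: [3.142, 0.0, 3.04]
wrist_force: [2.1, 0.2, -0.8]
width: 0.0503
```

>>> {"method": "servo_tool", "body": {"motion": [0,0,0,0,5,0.2,0,0,0,5,0.8,0,0,0,5,1.8,-0.2,0,0,5,3,-0.3,2,0,5,4,-0.3,5,0,5,4,-0.3,8,0,5,4,-0.3,11,0,5]}}

```text
time_s: 12.32
tool_pos: [0.5648, -0.0185, 0.1286]
eef_rot: [-3.142, -0.001, 3.04]
wrist_force: [-0.0, -0.0, -0.5]
width: 0.0499
```

>>> {"method": "servo_tool", "body": {"motion": [0,2,2,0,5,-1,5,4,0,5,-2,9,5,0,5,-4,13,5,0,5,-6,17,5,0,5,-8,21,5,0,5,-10,24,5,0,5,-11,27,5,0,5]}}

```text
time_s: 12.98
tool_pos: [0.4524, 0.2533, 0.1776]
eef_rot: [-3.141, -0.001, 3.04]
wrist_force: [0.3, -0.6, -0.4]
width: 0.0498
```

>>> {"method": "servo_tool", "body": {"motion": [-1,3,0,0,5,-3,6,0,0,5,-5,9,0,0,5,-7,12,0,0,5,-9,15,0,0,5,-11,17,0,0,5,-12,18,0,0,5,-12,18,0,0,5]}}

```text
time_s: 13.65
tool_pos: [0.3325, 0.4335, 0.1774]
eef_rot: [3.142, -0.001, 3.043]
wrist_force: [-0.2, -0.1, 0.2]
width: 0.0499
```

```bash
python3 - <<'E'
from h import *
import pickle
s=get_state();print(s["time_s"],s["tool_pos"],s["wrist_force"])
im=get_image("top");pickle.dump(im,open("top9.pkl","wb"))
c=cv2.resize(im["color"][175:295,222:326],None,fx=5,fy=5,interpolation=cv2.INTER_CUBIC);print(c.shape)
cv2.imwrite("pics/t9.png",c)
E
```

```text
13.65 [0.33249258 0.43347046 0.17744227] [-0.16022957 -0.09021659  0.22391353]
(600, 520, 3)
```

View pics/t9.png

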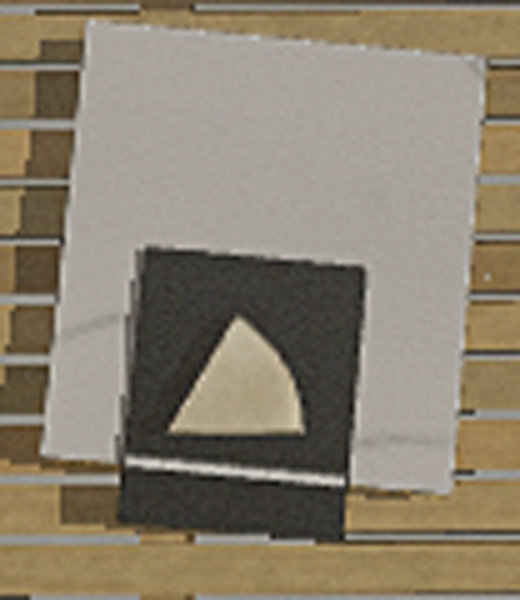

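The line runs from (126,462) to (345,482) and the riser's front edge from (43,456) to (450,493). They look nearly parallel and coincident, and the slice is centred. Now the numbers.

```bash
python3 - <<'E'
from h import *
import pickle
a=pickle.load(open("top9.pkl","rb"))
g=lambda u,v,z:at(a,222+u/5-.4,175+v/5-.4,z)[:2]
F=[g(43,456,.05),g(450,493,.05)];L=[g(126,462,.06),g(345,482,.06)];B=[g(143,248,.06),g(365,267,.06),g(343,540,.06),g(120,520,.06)]
n=lambda P:ang(P[0]-P[1])-90
r=np.radians(n(F));X=np.array([np.cos(r),np.sin(r)])
print("edge yaw",n(F),"line yaw",n(L),"back/front yaw",n(B[:2]),n([B[3],B[2]]))
print("line x in edge",(np.mean(L,0)-np.mean(F,0))@X, "back edge x",(np.mean(B[:2],0)-np.mean(F,0))@X,"front",(np.mean(B[2:],0)-np.mean(F,0))@X)
S=[g(238,317,.09),g(303,434,.09),g(168,433,.09)];print("slice-board",np.mean(S,0)-np.mean(B,0))
# riser edge from back edge + 260 mm
K=[g(88,22,.05),g(485,60,.05)];print("line from back edge",.26+(np.mean(L,0)-np.mean(K,0))@X)
# rim edge along: brightness profile for line centre & marble edge in native px
E
```

```text
edge yaw -5.641703218189107 line yaw -5.665294662249096 back/front yaw -5.357926013799457 -5.567449946747033
line x in edge 0.0004837481570071232 back edge x 0.12483380073404451 front -0.03254177431244134
slice-board [-0.00310095  0.00352761]
line from back edge 0.003950935701395375
```

```bash
python3 -c "
from h import *
s=get_state();print(s['time_s'],s['wrist_force'],np.abs(s['qd']).max());print(job_done())"
```

```text
13.7 [ 0.86765967 -0.19722605 -0.54244027] 0.04421385649269791
the job is handed in; nothing more can be done
None
```

I slid the slate board about 80 mm to the front edge by pushing its back edge with both fingertips (5 cm open). On the way I turned it about 8° to square it with the riser, then moved the arm clear and handed in at 13.7 s. `job_done` reports no verdict.

**Last top-view checks:**
- **Line over the edge:** the white line is 0.5 mm behind the front edge, measured directly against it. Measured from the riser's back edge plus 260 mm it comes out 4 mm behind. The two disagree, but both are within the 8 mm limit.
- **Squareness:** the line and the edge agree to about 0.03°, and the board's own edges to within 0.3°.
- **Slice:** its outline's centre is about 3–4 mm from the board's middle in both directions.
- **Contact:** the arm was well away from everything, with the force reading at noise level (under 1 N).

**What disagreed or was not checked:**
- **Fingertip height:** the tips were about 35 mm above the reported TCP at 5 cm opening, far more than the stated geometry gives. I found the height by gentle touch on the marble (about 6 N), then pushed 2.5 mm clear of it.
- **Other cheeses:** I did not measure them again afterwards. The fingers were near the deck only over the riser, and crossed the rest with the TCP at about 0.13 m or higher.

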